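# Change the cassettes of the date-label dispenser

## Robot

A 7-joint arm with a two-finger parallel gripper is mounted at the origin on a cart in front of the work surface, level with it; the furniture and walls round the work are solid. World frame = base frame: x ahead of the robot, y to its left, z up, the work surface at z = 0. Lengths are in m, angles in rad, forces in N, time in s.
With the tool pointing down it reaches from about 0.4 to 0.85 m from the base axis. Payload 4.5 kg.
Tool frame: the origin (TCP) lies on the centre line of the jaws, within the pads' length; the fingertips stand 11 mm ahead of it and the grasp point (between the pads) lies 8 mm behind it (manip.tips_ahead is the distance from the TCP to the fingertips, in m); z points along the fingers, y is the line along which they close (so a half turn about z gives the same grasp; the last joint's range is limited). The gripper opens to 88 mm and grips with 3 to 60 N. Pads are 18 mm wide; open, the fingers measure 123 mm over their backs; the gripper's body (75 mm by 187 mm) begins 45 mm behind the grasp point.
Start: joints at [1.269, 0.689, -0.195, 1.565, 0.157, 0.902, -0.215], TCP at [0.206, -0.59, 0.25] pointing down, gripper open.
Joint ranges: [-3.01, 3.01], [-0.46, 2.08], [-1.47, 1.51], [0.13, 2.56], [-1, 4.14], [0.04, 2.09], [-2.66, 2.66]. Speed limits (rad/s): [2.57, 2.57, 3.14, 3.14, 3.14, 3.14, 3.14].

## Interface

Orientations are given as a unit quaternion [x, y, z, w].
In Python, from cell import manip gives the robot as it stands. The module is installed in compiled form; this text tells all that it offers.
- The arm moves only by the tool move_arm, never from a script. Its argument "deltas" is one flat list of numbers, 5 for each row, row after row: the closure, from 0 (fully open) to 1 (shut), then the shift along the world's x, y, z in cm, then the turn about the world's z in rad. In form: [hand, dx, dy, dz, roll, hand, dx, dy, dz, roll, ...]. A call has 1 to 12 rows; each row shifts and turns the commanded pose from where the row before left it; what a row does not reach is not made up. A row lasts 1/12 s, in which the tool goes at most 41.7 mm and 7.16 degrees, less where a joint would pass 70% of its speed; a pose out of reach is approached as far as the arm can. A call with a gripper value outside its range is refused whole. The fingers move at their own pace and stop on an object; "squeeze" is the grip in N (left out, the last holds). Time passes only in rows, so rows that do not move let the fingers close. It gives the time, the measured TCP pose, the force, the opening and the grip force at its end, in the units of the state.
- manip.read_state(): the state, without advancing time (a new reading comes with each control period).
- manip.capture(name): name is "scene" or "side" or "wrist"; returns a dict with "img" (400x640x3 uint8, red, green, blue), "range_z" (400x640 float32, m along the optical axis (not along the pixel's ray), 0 where there is no reading), "fx", "fy", "cx", "cy" (pixels), "origin" and "attitude" of the camera in the world; the wrist camera has in their place "T_tool_cam" (4x4, takes a point from camera to tool coordinates, whose origin is the TCP and whose axes are the flange's). Camera axes: x right, y up, looking along -z (the intrinsics and any distortion apply to the point x, -y, -z); pixel columns grow to the right and rows downward; lengths in m; the calibration is good to about 2 mm. A picture is of the moment at which its call begins: read the wrist's pose just before it.
- manip.close_job(): hands the job in; it is judged then, once.
Trained networks look in a picture, given as the dict that the camera call returned (one of the last four; its "shot" number tells which), for a name from the list of things; names that differ only in an ending like _2 or _b are one class to them, and where a whole thing is asked for, a point or a joint stands for the part that bears it (a point fixed in the world has none). Each returns a list of dicts, best first, with "p" (0 to 1); they miss things now and then, are a little off and sometimes report something else, mostly with a low value. They report only what shows in the picture. A call takes as long as a camera call. They do not tell look-alikes from the thing itself.
- manip.find_in(picture, target): "point" ([x, y, z] in m, in world coordinates, good to about 4 mm: the middle of the surface that is visible of it).
- manip.masks_of(picture, target): "region" (400x640 bool, what is visible of it).
- manip.landmark_of(picture, target): "point" ([x, y, z] in m, in world coordinates, good to about 4 mm: a listed point, or the origin of a listed thing).
The state is a dict: "t": time; "joint_pos": joint angles; "qd": joint speeds; "effort": joint torques, N m; "ee_pos": TCP position; "orientation": TCP orientation; "wrist_force": force on the tool from outside, world axes, zero at the start; "torque": the same for the moment, N m; "finger_gap": finger opening in m; "finger_force": force on a finger pad.
Only numpy, scipy, OpenCV 4.12 (cv2) and the standard library are available. Lean on these libraries where they do the work, as an engineer would, in place of code of your own. Each camera call takes 0.05 s, during which the arm holds its last target. There are 200 camera calls.

## Task

The label dispenser has run out: first turn its rewind crank clockwise until the resistance suddenly drops away, which means the tails of the spent cassettes are wound in, and stop within a turn after that. Then move every spent cassette into the return tote and stand a fresh one of the matching colour fully down in each of the three bays; the fresh ones stand tightly in the rack under a catch lip, so tip each forward by its tab before lifting it, leave the spare colours standing in the rack and do not disturb the jar, tin and mug.

Things in the scene. Friction and masses are not known exactly. Their poses are not given: they have to be found in the camera images.
- spent_blue: SPENT label cassette: case 92 (x) x 30 (y) x 100 mm high, blue cap, on top a pull tab of that colour, 10 (x) x 14 (y) mm, 24 mm high (top at z = 124), centred at x = -12 mm, y = 0. Origin: centre of its underside; z up. Dark grey case, empty reel window, 90 g; starts in the blue bay, axes as the dispenser's. Absent (None) in some starts: that bay is then empty.
- spent_orange: SPENT label cassette: case 92 (x) x 30 (y) x 100 mm high, orange cap, on top a pull tab of that colour, 10 (x) x 14 (y) mm, 24 mm high (top at z = 124), centred at x = -12 mm, y = 0. Origin: centre of its underside; z up. Dark grey case, empty reel window, 90 g; starts in the orange bay, axes as the dispenser's. Absent (None) in some starts: that bay is then empty.
- spent_green: SPENT label cassette: case 92 (x) x 30 (y) x 100 mm high, green cap, on top a pull tab of that colour, 10 (x) x 14 (y) mm, 24 mm high (top at z = 124), centred at x = -12 mm, y = 0. Origin: centre of its underside; z up. Dark grey case, empty reel window, 90 g; starts in the green bay, axes as the dispenser's. Absent (None) in some starts: that bay is then empty.
- fresh_blue: FRESH label cassette: case 92 (x) x 30 (y) x 100 mm high, blue cap, on top a pull tab of that colour, 10 (x) x 14 (y) mm, 24 mm high (top at z = 124), centred at x = -12 mm, y = 0. Origin: centre of its underside; z up. Light grey case, full white reel in the window, 160 g; stands in the rack, x and y as the rack's; places in the row are shuffled.
- fresh_orange: FRESH label cassette: case 92 (x) x 30 (y) x 100 mm high, orange cap, on top a pull tab of that colour, 10 (x) x 14 (y) mm, 24 mm high (top at z = 124), centred at x = -12 mm, y = 0. Origin: centre of its underside; z up. Light grey case, full white reel in the window, 160 g; stands in the rack, x and y as the rack's; places in the row are shuffled.
- fresh_green: FRESH label cassette: case 92 (x) x 30 (y) x 100 mm high, green cap, on top a pull tab of that colour, 10 (x) x 14 (y) mm, 24 mm high (top at z = 124), centred at x = -12 mm, y = 0. Origin: centre of its underside; z up. Light grey case, full white reel in the window, 160 g; stands in the rack, x and y as the rack's; places in the row are shuffled.
- fresh_yellow: FRESH label cassette: case 92 (x) x 30 (y) x 100 mm high, yellow cap, on top a pull tab of that colour, 10 (x) x 14 (y) mm, 24 mm high (top at z = 124), centred at x = -12 mm, y = 0. Origin: centre of its underside; z up. Light grey case, full white reel in the window, 160 g; stands in the rack, x and y as the rack's; places in the row are shuffled. Not needed: a spare that stays in the rack.
- fresh_red: FRESH label cassette: case 92 (x) x 30 (y) x 100 mm high, red cap, on top a pull tab of that colour, 10 (x) x 14 (y) mm, 24 mm high (top at z = 124), centred at x = -12 mm, y = 0. Origin: centre of its underside; z up. Light grey case, full white reel in the window, 160 g; stands in the rack, x and y as the rack's; places in the row are shuffled. Not needed: a spare that stays in the rack.
- dispenser: fixed label dispenser, 245 (y) x 120 (x) mm, front to its -x. Left (+y): three bays open on top, walls 40 mm high with round tops, each 36 (y) x 100 (x) mm inside, 46 mm apart; chips on the front wall show their colours: blue left, orange, green. Right: grey tower 74 mm high with the rewind crank on it (knob top at 123 mm). Origin: centre of its underside.
- bay_blue (a point): centre of the floor of the blue bay (left), 10 mm above the worktop, axes as the dispenser; a cassette fully down has its origin here
- bay_orange (a point): centre of the floor of the orange bay (middle), as above
- bay_green (a point): centre of the floor of the green bay (right), as above
- crank_axis (a point): fixed point on the crank's vertical axis, at the mid-height of its knob (107 mm above the worktop)
- crank_grip (a point): middle of the crank's upright black knob, 20 mm diameter, 34 mm high; it turns freely on its pin, 42 mm from the crank axis, so it can be held with a constant gripper heading while it goes round
- crank (a joint): turn of the rewind crank (rad), growing clockwise seen from above, as the white arrow shows. Starts 2 to 3 turns short of 0: up to 0.6 turn of slack at 1 to 2 N, then the tails come taut and the knob takes 8 to 12 N to push round for 2.2 turns; at about 0 to 0.2 they let go and it takes 1 to 2 N. Stop at +10. A white pointer at the front of the tower's top leaves its red strip for the green one at 0.
- rack: fixed dark steel refill rack, 108 (x) x 167 (y) mm, front to its -x, floor 6 mm. Five fresh cassettes in it along y, 31.5 mm apart, gaps 1.5 mm. Toe bar 20 mm above the floor, 5 mm before them. A lip at the back overhangs the rear 16 mm of their tops, 17 mm above them: it stops a straight lift; tipped 0.25 rad forward about its lower front edge a cassette is clear. Origin: centre of its underside.
- tote: loose dark grey return tote 124 (x) x 150 (y) x 50 mm, 4 mm walls and floor, open on top; two dividers make three slots, each 116 (x) x 45 mm (y), centred at y = -49, 0, +49 mm. Origin: centre of its underside. It may get knocked aside.
- honey_jar: jar with a red lid, 65 mm wide, 100 mm high, bystander; origin at the centre of its underside
- fish_tin: flat oblong tin 63 x 105 x 26 mm, bystander; origin at the centre of its underside
- mug: white dotted mug, 91 mm high, bystander; origin near the centre of its underside
Things that resemble listed ones, but are neither listed nor needed, are in the scene too. What is shaped like the fresh_blue but purple is not meant.

How it is judged:
By the outcome, as a careful person would: the job done as asked, in the order asked, and still so for the second after the job is handed in, with the robot touching nothing.
Of spent_blue, spent_orange, spent_green only 2 to 3 are there at a start; the rules pass over those that are not, and their reading is None.
At some moment in a run one of tote may be knocked a few centimetres aside while the robot is not near it.
It also fails if it takes over 210 s, if anything falls off the work surface, if the arm or the gripper's body presses on something with over 40 N, if the wrist force passes 120 N, or if a joint passes its speed limit or range.

## Working session

There is one attempt and no reset: what is moved stays moved. The work goes in short steps, Python scripts to look and compute and a tool call to move; the robot and the scene stay as the last step left them, time stands still between calls to the robot, and variables do not carry over. Pictures are saved under pics/ and viewed, at most 14 in all, crops included, and the job is handed in when it is done.

Besides the shell and the picture viewer there is one more tool, called after "Request:" in YAML: its name, and indented under it one key for each argument. move_arm: Moves the arm, as the interface text tells. Its arguments: {"type":"object","properties":{"deltas":{"type":"array","items":{"type":"number"}},"squeeze":{"type":"number"}},"required":["deltas"]}

```bash
mkdir -p pics; cat > h.py <<'E'
import numpy as np, cv2
from cell import manip
from scipy.spatial.transform import Rotation as R
def save(p,n): cv2.imwrite(f'pics/{n}.png',p['img'][:,:,::-1])
E
python3 - <<'E'
from h import *
s=manip.read_state(); print({k:np.round(v,3) for k,v in s.items()})
a=manip.capture("scene"); b=manip.capture("side")
cv2.imwrite('pics/a.png',a['img'][:,:,::-1]);cv2.imwrite('pics/b.png',b['img'][:,:,::-1])
print(a['origin'],a['attitude'],b['origin'],b['attitude'])
for n in "spent_blue spent_orange spent_green fresh_blue fresh_orange fresh_green fresh_yellow fresh_red dispenser bay_blue bay_orange bay_green crank_axis crank_grip rack tote honey_jar fish_tin mug".split():
  for nm,p in(("sc",a),("si",b)):
    r=manip.landmark_of(p,n); print(n,nm,[(np.round(q['point'],3).tolist(),round(q['p'],2)) for q in r[:2]])
E
```

```text
{'t': np.float64(0.0), 'joint_pos': array([ 1.269,  0.69 , -0.195,  1.566,  0.157,  0.902, -0.215]), 'qd': array([-0.001,  0.001,  0.001,  0.001,  0.   ,  0.001,  0.   ]), 'effort': array([-1.0000e-03, -5.2757e+01, -1.2670e+00, -1.5343e+01, -5.3000e-02,
        6.0000e-03,  0.0000e+00]), 'ee_pos': array([ 0.206, -0.59 ,  0.249]), 'orientation': array([ 0.986,  0.167, -0.   , -0.001]), 'wrist_force': array([-0.374, -0.33 , -0.275]), 'torque': array([ 0.032,  0.011, -0.052]), 'finger_force': np.float64(0.0), 'finger_gap': np.float64(0.088)}
[-0.08883212  0.76377656  0.7674634 ] [-0.16984861  0.46749807  0.8188173  -0.28659246] [0.11252246 0.17306495 0.93198101] [-0.13834378  0.25550422  0.8306868  -0.47490844]
spent_blue sc []
spent_blue si []
spent_orange sc [([0.517, -0.228, 0.006], 0.66)]
spent_orange si [([0.515, -0.228, 0.009], 0.76), ([0.506, -0.276, 0.012], 0.66)]
spent_green sc [([0.507, -0.278, 0.009], 0.96)]
spent_green si []
fresh_blue sc [([0.653, -0.491, -0.004], 0.76), ([0.622, 0.0, 0.009], 0.43)]
fresh_blue si [([0.625, -0.032, 0.003], 0.95), ([0.654, -0.485, 0.002], 0.7
[... 907 characters left out ...]
01, -0.355, 0.111], 0.79), ([0.623, -0.031, 0.006], 0.22)]
crank_grip sc [([0.467, -0.336, 0.103], 0.51)]
crank_grip si [([0.467, -0.333, 0.105], 0.64)]
rack sc [([0.629, -0.0, 0.003], 0.82), ([0.518, -0.186, 0.014], 0.58)]
rack si [([0.628, 0.002, 0.002], 0.71)]
tote sc [([0.438, 0.166, 0.002], 0.73)]
tote si [([0.433, 0.165, 0.002], 0.75)]
honey_jar sc [([0.682, -0.303, -0.001], 0.17)]
honey_jar si [([0.755, -0.157, -0.002], 0.69)]
fish_tin sc [([0.621, 0.259, -0.003], 0.78)]
fish_tin si [([0.625, 0.256, 0.0], 0.71), ([0.75, -0.156, -0.001], 0.41)]
mug sc [([0.506, -0.282, 0.003], 0.67), ([0.684, -0.305, 0.001], 0.58)]
mug si [([0.689, -0.308, -0.002], 0.7), ([0.507, -0.274, 0.009], 0.18)]
```

View pics/a.png

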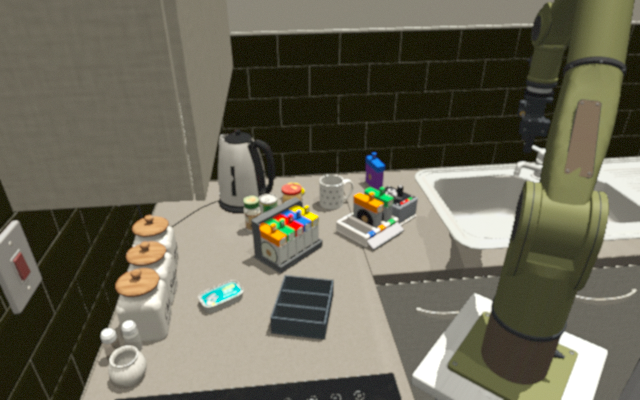

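View pics/b.png

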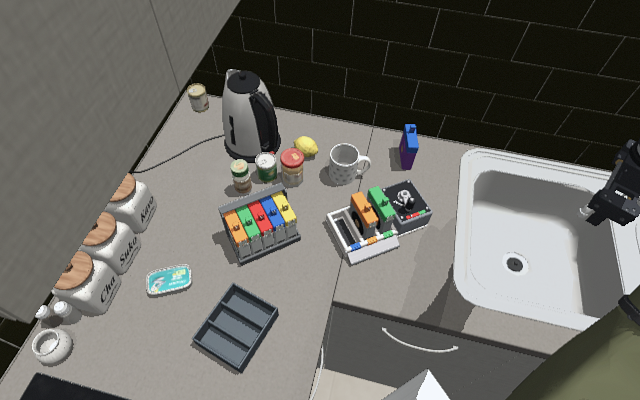

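The blue bay is empty. Orange and green spent cassettes are in the dispenser at about (363,208) and (380,203) in the side view. The rack from the left holds orange, green, red, blue and yellow, at (234,228) to (285,208). The purple look-alike stands at (408,147). Next I take a closer look with the wrist camera.

Request:
move_arm:
  deltas: [0,0,0,4,0,0,0,1,3,0,0,1.5,3,2,0,0,2,3,1,0,0,2,3,1,0,0,2,3,0,0,0,2,3,0,0,0,2,3,0,0,0,2,3,0,0,0,2,3,0,0,0,2,2,0,0,0,2,1,0,0]

```text
t: 3.0
ee_pos: [0.4021, -0.3066, 0.3602]
orientation: [0.986, 0.169, 0.0, -0.0]
wrist_force: [0.1, -0.5, -0.7]
finger_gap: 0.0879
finger_force: 0.0
```

Request:
move_arm:
  deltas: [0,1,1,0,0,0,0,0,0,0,0,0,0,0,0,0,0,0,0,0]

```text
t: 3.33
ee_pos: [0.4098, -0.3012, 0.3597]
orientation: [0.986, 0.166, -0.001, 0.0]
wrist_force: [0.2, 0.5, -0.5]
finger_gap: 0.0881
finger_force: 0.0
```

```bash
cat >> h.py <<'E'
def wrist():
    s=manip.read_state(); p=manip.capture("wrist")
    T=np.eye(4);T[:3,:3]=R.from_quat(s['orientation']).as_matrix();T[:3,3]=s['ee_pos']
    p['T']=T@p['T_tool_cam']; return p
def pose(p):
    if 'T' in p: return p['T']
    T=np.eye(4);T[:3,:3]=R.from_quat(p['attitude']).as_matrix();T[:3,3]=p['origin']; return T
def cloud(p):
    z=p['range_z'];v,u=np.mgrid[:400,:640]
    P=np.stack([(u-p['cx'])/p['fx']*z,-(v-p['cy'])/p['fy']*z,-z],-1)
    T=pose(p); W=P@T[:3,:3].T+T[:3,3]; W[z==0]=np.nan; return W
def st():
    s=manip.read_state(); o=R.from_quat(s['orientation']).as_matrix()
    print('t',round(float(s['t']),2),'pos',np.round(s['ee_pos'],4),'yaw_y',round(float(np.arctan2(o[1,1],o[0,1])),3),'F',np.round(s['wrist_force'],1),'gap',round(float(s['finger_gap']),4),'ff',round(float(s['finger_force']),1))
def lm(p,*ns):
    for n in ns: print(n,[(np.round(q['point'],4).tolist(),round(q['p'],2)) for q in manip.landmark_of(p,n)[:2]])
E
python3 - <<'E'
from h import *
st(); p=wrist(); save(p,'w1'); print(p['T_tool_cam'].round(3))
lm(p,'bay_blue','bay_orange','bay_green','crank_axis','crank_grip','spent_orange','spent_green','dispenser')
W=cloud(p); np.savez('w1.npz',W=W,img=p['img'])
E
```

```text
t 3.33 pos [ 0.4098 -0.3012  0.3597] yaw_y -1.237 F [ 0.2  0.5 -0.5] gap 0.0881 ff 0.0
[[-0.     0.956  0.292  0.076]
 [ 1.     0.     0.001  0.   ]
 [ 0.001  0.292 -0.956 -0.136]
 [ 0.     0.     0.     1.   ]]
bay_blue [([0.5183, -0.1842, 0.0079], 0.97)]
bay_orange [([0.5134, -0.235, 0.0097], 0.9), ([0.509, -0.2766, 0.0098], 0.36)]
bay_green [([0.5098, -0.2725, 0.0126], 0.81)]
crank_axis []
crank_grip [([0.4665, -0.3326, 0.1069], 0.78)]
spent_orange [([0.5195, -0.2264, 0.0121], 0.97)]
spent_green [([0.5078, -0.2808, 0.0072], 0.8)]
dispenser [([0.508, -0.2763, -0.0033], 0.67)]
```

View pics/w1.png

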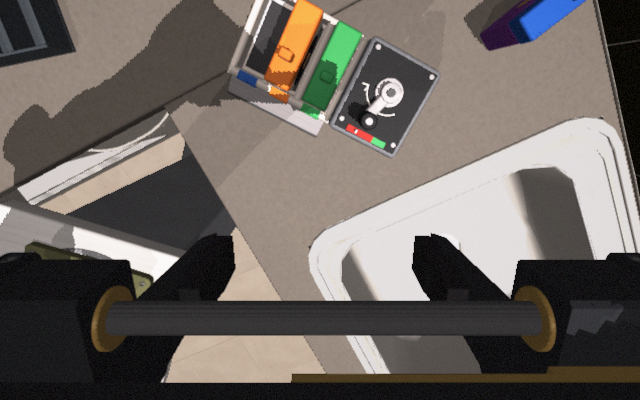

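The wrist view shows the orange and green caps at (295,45) and (333,65), the empty blue bay at (262,45), the knob at (370,120) and the crank hub at (391,92). I fit the positions from the depth cloud.

```bash
cat >> h.py <<'E'
HUE={'orange':(8,18),'green':(50,75),'blue':(100,125),'yellow':(22,34),'red':(170,5)}
def rect(W,m):
    P=W[m]; P=P[~np.isnan(P[:,0])]
    c,s,a=cv2.minAreaRect((P[:,:2]*1000).astype(np.float32))
    if s[0]<s[1]: s=s[::-1]; a-=90
    a=(a+90)%180-90
    return np.round(c,1),np.round(s,1),round(a,1),round(float(np.median(P[:,2]))*1000,1),len(P)
def cm(img,col,smin=120,vmin=60):
    h=cv2.cvtColor(img,cv2.COLOR_RGB2HSV); lo,hi=HUE[col]
    k=(h[...,0]>=lo)&(h[...,0]<=hi) if lo<hi else (h[...,0]>=lo)|(h[...,0]<=hi)
    return k&(h[...,1]>smin)&(h[...,2]>vmin)
def big(m):
    n,l,s,_=cv2.connectedComponentsWithStats(m.astype(np.uint8)); 
    return l==1+np.argmax(s[1:,4]) if n>1 else m
E
python3 - <<'E'
from h import *
d=np.load('w1.npz');W=d['W'];im=d['img'];z=W[...,2]
for c in('orange','green'):
    m=cm(im,c); print(c,'cap',rect(W,big(m&(z>.095)&(z<.116))),'tab',rect(W,big(m&(z>.124)&(z<.145))))
print('tower',rect(W,big((z>.066)&(z<.08)&(W[...,1]<-.29)&(W[...,1]>-.42))))
k=(z>.115)&(z<.13)&(W[...,1]<-.3)&(W[...,1]>-.42)
if k.sum(): print('knob',rect(W,big(k)))
k=(z>.08)&(z<.115)&(W[...,1]<-.3)&(W[...,1]>-.42)&(W[...,0]<.6)
print('arm+hub',rect(W,big(k)), np.percentile(z[k],[5,50,95]))
hsv=cv2.cvtColor(im,cv2.COLOR_RGB2HSV)
wh=(hsv[...,1]<60)&(hsv[...,2]>130)
for (u,v) in [(391,92),(370,120),(380,107)]: print(u,v,W[v,u].round(4))
print('bays',rect(W,big((z>.03)&(z<.055)&(W[...,1]>-.32)&(W[...,1]<-.13)&(W[...,0]>.42)&(W[...,0]<.6))))
E
```

```text
orange cap (array([ 515.6, -229.3]), array([91.8, 30.3]), -7.8, 110.9, 2285) tab (array([ 503.6, -227.8]), array([14. , 10.2]), 85.1, 134.8, 156)
green cap (array([ 508.9, -275.6]), array([89.9, 28.9]), -8.1, 110.9, 2144) tab (array([ 496.5, -274.5]), array([13.5, 10.2]), 83.8, 134.6, 130)
tower (array([ 496.7, -351.1]), array([120.3,  97.3]), -7.8, 75.8, 6829)
knob (array([ 468.8, -334.1]), array([18.8, 18.4]), -70.3, 123.7, 258)
arm+hub (array([ 492.5, -341.3]), array([64.8, 27.1]), -40.7, 90.3, 593) [0.08096075 0.09018431 0.0967214 ]
391 92 [ 0.5071 -0.3514  0.0932]
370 120 [ 0.4701 -0.335   0.1243]
380 107 [ 0.4872 -0.3466  0.0876]
bays (array([ 512.2, -229.9]), array([149.6, 121.3]), 82.3, 40.3, 3284)
```

Request:
move_arm:
  deltas: [0.4,0.65,-0.37,-2,0.122,0.4,0.65,-0.37,-2,0.122,0.4,0.65,-0.37,-2,0.122,0.4,0.65,-0.37,-2,0.122,0.4,0.65,-0.37,-2,0.122,0.4,0.65,-0.37,-2,0.122,0.4,0.65,-0.37,-2,0.122,0.4,0.65,-0.37,-2,0.122,0.4,0.7,-0.35,-2,0.122,0.4,0,0,0,0,0.4,0,0,0,0,0.4,0,0,0,0]
  squeeze: 15

```text
t: 4.78
ee_pos: [0.4701, -0.3332, 0.1806]
orientation: [0.755, 0.656, 0.0, 0.0]
wrist_force: [0.1, 0.0, -0.4]
finger_gap: 0.0529
finger_force: 0.0
```

```bash
python3 -c "
from h import *
st()"
```

```text
t 4.78 pos [ 0.4701 -0.3332  0.1806] yaw_y -0.14 F [ 0.1  0.  -0.4] gap 0.0529 ff 0.0
```

Request:
move_arm:
  deltas: [0.4,0,0,-2,0,0.4,-0.1,-0.1,-2,0,0.4,0,0,-2,0,0.4,0,0,-1.1,0,0.4,0,0,0,0,0.9,0,0,0,0,0.9,0,0,0,0,0.9,0,0,0,0,0.9,0,0,0,0,0.9,0,0,0,0,0.9,0,0,0,0,0.9,0,0,0,0]
  squeeze: 15

```text
t: 5.78
ee_pos: [0.4684, -0.3343, 0.1093]
orientation: [0.754, 0.657, -0.0, -0.0]
wrist_force: [-1.8, 0.2, 5.6]
finger_gap: 0.0194
finger_force: 15.0
```

```bash
python3 - <<'E'
from h import *
st()
s=manip.read_state()['ee_pos'];A=np.array([.507,-.3512])
a0=np.arctan2(*(s[:2]-A)[::-1]);print(a0)
P=lambda k:A+.042*np.array([np.cos(a0-k*2*np.pi/16),np.sin(a0-k*2*np.pi/16)])
for k in range(16): print(k,((P(k+1)-P(k))*100).round(2))
E
```

```text
t 5.78 pos [ 0.4684 -0.3343  0.1093] yaw_y -0.137 F [-1.8  0.2  5.6] gap 0.0194 ff 15.0
2.728557771686116
0 [0.94 1.34]
1 [1.38 0.88]
2 [1.61 0.29]
3 [ 1.6  -0.35]
4 [ 1.34 -0.94]
5 [ 0.88 -1.38]
6 [ 0.29 -1.61]
7 [-0.35 -1.6 ]
8 [-0.94 -1.34]
9 [-1.38 -0.88]
10 [-1.61 -0.29]
11 [-1.6   0.35]
12 [-1.34  0.94]
13 [-0.88  1.38]
14 [-0.29  1.61]
15 [0.35 1.6 ]
```

Request:
move_arm:
  deltas: [0.9,0,0,0.2,0,0.9,0.94,1.34,0,0,0.9,1.38,0.88,0,0,0.9,1.61,0.29,0,0,0.9,1.6,-0.35,0,0]

```text
t: 6.2
ee_pos: [0.5227, -0.3132, 0.1097]
orientation: [0.754, 0.657, -0.002, -0.001]
wrist_force: [-4.1, -6.7, -5.6]
finger_gap: 0.0193
finger_force: 15.0
```

Request:
move_arm:
  deltas: [0.9,1.34,-0.94,0,0,0.9,0.88,-1.38,0,0,0.9,0.29,-1.61,0,0,0.9,-0.35,-1.6,0,0]

```text
t: 6.53
ee_pos: [0.5477, -0.3603, 0.1097]
orientation: [0.752, 0.659, 0.004, -0.004]
wrist_force: [1.7, 12.7, -3.4]
finger_gap: 0.0192
finger_force: 15.0
```

Request:
move_arm:
  deltas: [0.9,-0.94,-1.34,0,0,0.9,-1.38,-0.88,0,0,0.9,-1.61,-0.29,0,0,0.9,-1.6,0.35,0,0]

```text
t: 6.87
ee_pos: [0.4966, -0.3929, 0.1103]
orientation: [0.754, 0.657, 0.004, 0.007]
wrist_force: [12.6, -7.9, -18.4]
finger_gap: 0.0194
finger_force: 15.0
```

Request:
move_arm:
  deltas: [0.9,-1.34,0.94,0,0,0.9,-0.88,1.38,0,0,0.9,-0.29,1.61,0,0,0.9,0.35,1.6,0,0]

```text
t: 7.2
ee_pos: [0.466, -0.3409, 0.1099]
orientation: [0.756, 0.655, -0.004, 0.002]
wrist_force: [-0.4, -13.7, -8.8]
finger_gap: 0.0198
finger_force: 15.0
```

Request:
move_arm:
  deltas: [0.9,0.94,1.34,0,0,0.9,1.38,0.88,0,0,0.9,1.61,0.29,0,0,0.9,1.6,-0.35,0,0,0.9,1.34,-0.94,0,0,0.9,0.88,-1.38,0,0,0.9,0.29,-1.61,0,0,0.9,-0.35,-1.6,0,0]

```text
t: 7.87
ee_pos: [0.5477, -0.36, 0.1098]
orientation: [0.752, 0.659, 0.004, -0.004]
wrist_force: [1.9, 14.0, -3.2]
finger_gap: 0.0196
finger_force: 15.0
```

Request:
move_arm:
  deltas: [0.9,-0.94,-1.34,0,0,0.9,-1.38,-0.88,0,0,0.9,-1.61,-0.29,0,0,0.9,-1.6,0.35,0,0,0.9,-1.34,0.94,0,0,0.9,-0.88,1.38,0,0,0.9,-0.29,1.61,0,0,0.9,0.35,1.6,0,0]

```text
t: 8.53
ee_pos: [0.4659, -0.341, 0.11]
orientation: [0.756, 0.655, -0.004, 0.002]
wrist_force: [-0.6, -13.3, -7.9]
finger_gap: 0.0192
finger_force: 15.0
```

Request:
move_arm:
  deltas: [0.9,0.94,1.34,0,0,0.9,1.38,0.88,0,0,0.9,1.61,0.29,0,0,0.9,1.6,-0.35,0,0]

```text
t: 8.87
ee_pos: [0.5171, -0.3114, 0.1095]
orientation: [0.754, 0.657, -0.006, -0.006]
wrist_force: [-13.4, 0.8, 5.4]
finger_gap: 0.0193
finger_force: 15.0
```

Request:
move_arm:
  deltas: [0.9,1.34,-0.94,0,0,0.9,0.88,-1.38,0,0,0.9,0.29,-1.61,0,0,0.9,-0.35,-1.6,0,0]

```text
t: 9.2
ee_pos: [0.5471, -0.3629, 0.1099]
orientation: [0.752, 0.659, 0.002, -0.003]
wrist_force: [0.4, 5.2, -2.9]
finger_gap: 0.0196
finger_force: 15.0
```

Request:
move_arm:
  deltas: [0.9,-0.94,-1.34,0,0,0.9,-1.38,-0.88,0,0,0.9,-1.61,-0.29,0,0,0.9,-1.6,0.35,0,0]

```text
t: 9.53
ee_pos: [0.4895, -0.3908, 0.11]
orientation: [0.755, 0.656, 0.0, 0.0]
wrist_force: [3.6, 3.3, -7.4]
finger_gap: 0.0196
finger_force: 15.0
```

Request:
move_arm:
  deltas: [0.9,0,0,0,0,0.9,0,0,0,0,0.5,0,0,0,0,0.5,0,0,0,0,0.5,0,0,0,0,0.5,0,0,0,0,0.5,0,0,2,0,0.5,0,0,3,0,0.5,0,1,4,0,0.5,-2,1,4,0,0.5,-2,1,3,0,0.5,-2,0,0,0]

```text
t: 10.53
ee_pos: [0.4366, -0.359, 0.2736]
orientation: [0.753, 0.659, 0.002, 0.006]
wrist_force: [1.0, -0.2, -0.1]
finger_gap: 0.044
finger_force: 0.0
```

Request:
move_arm:
  deltas: [0.5,-2,2,0,0,0.5,-2,2,0,0,0.5,-2,2,0,0,0.5,-2,2,0,0,0.5,0,0,0,0,0.5,0,0,0,0]

```text
t: 11.03
ee_pos: [0.3522, -0.2799, 0.2677]
orientation: [0.753, 0.658, -0.0, 0.001]
wrist_force: [0.7, 0.1, 1.6]
finger_gap: 0.044
finger_force: 0.0
```

```bash
python3 - <<'E'
from h import *
st(); p=wrist(); save(p,'w2'); W=cloud(p);im=p['img'];z=W[...,2]
for c in('orange','green'):
    m=cm(im,c); print(c,'cap',rect(W,big(m&(z>.095)&(z<.116))),'tab',rect(W,big(m&(z>.124)&(z<.145))))
k=(z>.115)&(z<.13)&(W[...,1]<-.3)&(W[...,1]>-.42)&(W[...,0]<.6)
if k.sum(): print('knob',rect(W,big(k)))
b=manip.capture('side'); W=cloud(b); z=W[...,2]; np.savez('b2.npz',W=W,img=b['img'])
t=(W[...,0]>.33)&(W[...,0]<.53)&(W[...,1]>.04)&(W[...,1]<.28)
print('tote rim',rect(W,big(t&(z>.044)&(z<.056))),'all',rect(W,t&(z>.02)&(z<.06)))
im=b['img']
for c in('orange','green','red','blue','yellow'):
    m=cm(im,c)&(W[...,1]>-.1)&(W[...,0]>.5); print(c,'cap',rect(W,big(m&(z>.095)&(z<.112))),'tab',rect(W,m&(z>.118)&(z<.14)))
lm(b,'tote','rack')
E
```

```text
t 11.03 pos [ 0.3522 -0.2799  0.2677] yaw_y -0.135 F [0.7 0.1 1.6] gap 0.044 ff 0.0
orange cap (array([ 515.8, -229.2]), array([92.7, 29.4]), -8.1, 110.8, 3441) tab (array([ 503.4, -227.5]), array([14. , 10.3]), 80.7, 134.2, 312)
green cap (array([ 508.3, -275.6]), array([91.1, 29.6]), -7.5, 110.7, 3024) tab (array([ 496.7, -274.4]), array([14.2, 10.1]), 81.6, 134.4, 231)
knob (array([ 488.5, -380.2]), array([2.7, 0.1]), -3.9, 115.2, 4)
tote rim (array([435.8, 163. ]), array([150.7, 125.3]), -60.6, 48.0, 543) all (array([435.7, 163.1]), array([150.9, 125.5]), -60.5, 41.1, 1499)
orange cap (array([627.3,  66.5]), array([89.7, 30. ]), -3.7, 104.2, 376) tab (array([667.6, 198.3]), array([277.7, 215.7]), 48.1, 128.2, 33)
green cap (array([624. ,  35.3]), array([87.9, 28.7]), -3.1, 104.4, 141) tab (array([611.3,  37.2]), array([14.1,  7.3]), 68.2, 126.4, 11)
red cap (array([623.4,   3.1]), array([89.5, 30.8]), -4.4, 104.1, 356) tab (array([613.7,   4.3]), array([12.8, 12.4]), 78.9, 127.5, 28)
blue cap (array([620.3, -27.6]), array([89.6, 29.4]), -3.7, 104.2, 335) tab (array([609.9, -26.7]), array([13.3,  9.7]), -79.3, 127.5, 26)
yellow cap (array([618.1, -59.8]), array([90. , 31.6]), -4.6, 103.9, 142) tab (array([608.8, -58.3]), array([14.5,  9.9]), -82.5, 125.7, 17)
tote [([0.4344, 0.1665, 0.0017], 0.61), ([0.6187, -0.0597, 0.0081], 0.34)]
rack [([0.6256, 0.0043, 0.0014], 0.81)]
```

View pics/w2.png

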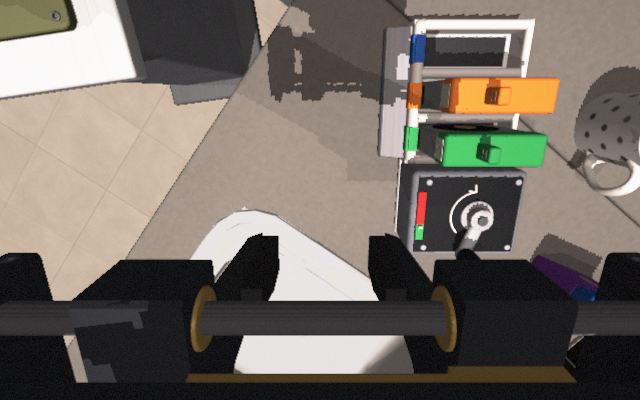

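```bash
python3 - <<'E'
import cv2
a=cv2.imread('pics/w2.png')[175:255,395:495]; b=cv2.imread('pics/w1.png')[90:170,330:430]
cv2.imwrite('pics/c.png',cv2.resize(cv2.hconcat([a,b]),None,fx=4,fy=4,interpolation=2))
E
```

```text
(no output)
```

View pics/c.png

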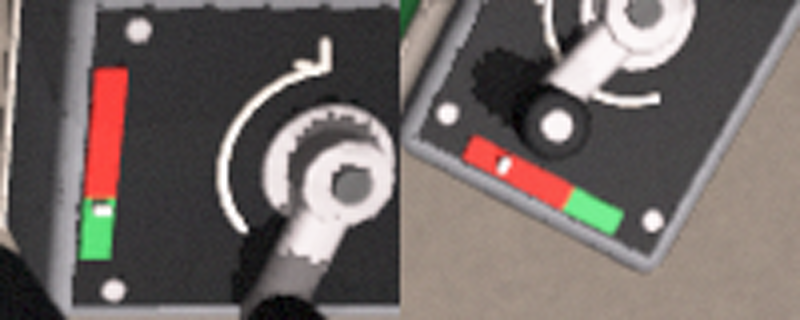

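The pointer is in the green strip (left half of the crop, at (102,208)), so the rewind is done. Now the spent green cassette.

Request:
move_arm:
  deltas: [0.5,3,0.1,-1,0,0.5,3,0.1,-1,0,0.5,3,0.1,-2,0,0.5,3,0.1,-3,0,0.5,2.4,0.15,-3.4,0,0.5,0,0,0,0,0.5,0,0,0,0]

```text
t: 11.82
ee_pos: [0.4961, -0.274, 0.1609]
orientation: [0.753, 0.658, -0.0, -0.002]
wrist_force: [0.3, -0.5, 0.5]
finger_gap: 0.0443
finger_force: 0.0
```

```bash
python3 -c "
from h import *
st()"
```

```text
t 11.82 pos [ 0.4961 -0.274   0.1609] yaw_y -0.136 F [ 0.3 -0.5  0.5] gap 0.0443 ff 0.0
```

Request:
move_arm:
  deltas: [0.5,0.05,0,-1.6,0,0.5,0,0,-1.6,0,0.5,0,0,-0.4,0,0.5,0,0,0,0,1,0,0,0,0,1,0,0,0,0,1,0,0,0,0,1,0,0,0,0,1,0,0,0,0,1,0,0,0,0,1,0,0,0.5,0,1,0,0,1,0]
  squeeze: 30

```text
t: 12.82
ee_pos: [0.4955, -0.2746, 0.1422]
orientation: [0.754, 0.657, -0.001, -0.001]
wrist_force: [0.1, 0.6, -0.7]
finger_gap: 0.0096
finger_force: 30.0
```

Request:
move_arm:
  deltas: [1,0,0,2,0,1,0,0,2,0,1,0,0,2,0,1,0,0,3,0,1,0,0,3,0,1,0,0,0,0,1,0,0,0,0]

```text
t: 13.4
ee_pos: [0.4973, -0.2751, 0.2649]
orientation: [0.754, 0.657, 0.001, 0.002]
wrist_force: [-0.3, -0.0, -1.3]
finger_gap: 0.0096
finger_force: 30.0
```

Request:
move_arm:
  deltas: [1,-0.4,3.25,0,0.0544,1,-0.4,3.25,0,0.0544,1,-0.4,3.25,0,0.0544,1,-0.4,3.25,0,0.0544,1,-0.4,3.25,0,0.0544,1,-0.4,3.25,0,0.0544,1,-0.4,3.25,0,0.0544,1,-0.4,3.25,0,0.0544,1,-0.4,3.25,0,0.0544,1,-0.4,3.25,0,0.0544,1,-0.4,3.25,0,0.0544,1,-0.4,3.25,0,0.0544]

```text
t: 14.4
ee_pos: [0.447, 0.116, 0.2618]
orientation: [0.502, 0.865, -0.001, -0.001]
wrist_force: [0.2, 0.9, 0.1]
finger_gap: 0.0093
finger_force: 30.0
```

Request:
move_arm:
  deltas: [1,0,0,0,0,1,0,0,0,0,1,0,0,0,0]

```text
t: 14.65
ee_pos: [0.4477, 0.114, 0.2618]
orientation: [0.504, 0.864, -0.001, -0.001]
wrist_force: [0.2, -0.4, -0.7]
finger_gap: 0.0098
finger_force: 30.0
```

```bash
cat >> h.py <<'E'
def tote(p):
    W=cloud(p); z=W[...,2]
    t=(W[...,0]>.28)&(W[...,0]<.56)&(W[...,1]>.0)&(W[...,1]<.33)&(z>.044)&(z<.056)
    return rect(W,big(t))
E
python3 - <<'E'
from h import *
st(); a=manip.capture('scene');b=manip.capture('side');w=wrist()
for p in(a,b,w): print(tote(p))
save(b,'b3')
W=cloud(w);z=W[...,2];m=cm(w['img'],'green')&(z>.2)
if m.sum(): print(rect(W,m))
E
```

```text
t 14.65 pos [0.4477 0.114  0.2618] yaw_y 0.515 F [ 0.2 -0.4 -0.7] gap 0.0098 ff 30.0
(array([436.7, 163. ]), array([156.1, 124.2]), -60.0, 49.7, 553)
(array([435.6, 162.9]), array([150.7, 124.8]), -60.2, 48.3, 456)
(array([432.7, 168.5]), array([134.7, 124.8]), -60.1, 50.5, 1968)
(array([457. , 122.6]), array([91.1, 24.3]), 29.4, 244.5, 8508)
```

View pics/b3.png

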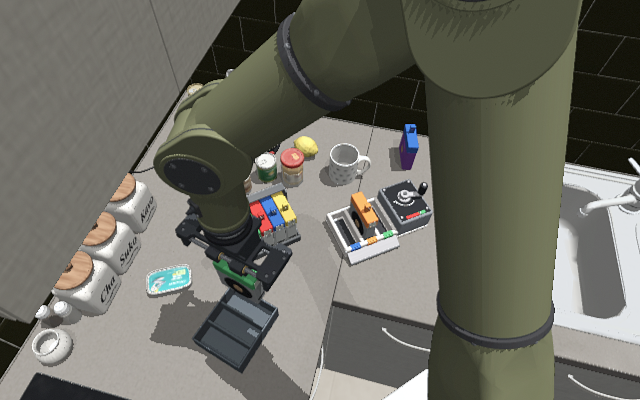

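The spent green cassette hangs over the tote's near-right slot at about (245,285), aligned with it. Lowering.

Request:
move_arm:
  deltas: [1,0.15,0.05,-2,0,1,0,0,-2.5,0,1,0,0,-2.5,0,1,0,0,-2,0,1,0,0,-2,0,1,0,0,-1.5,0,1,0,0,-0.7,0,1,0,0,-0.5,0,1,0,0,-0.2,0,1,0,0,0,0]

```text
t: 15.63
ee_pos: [0.4501, 0.1154, 0.1238]
orientation: [0.504, 0.864, 0.0, 0.0]
wrist_force: [0.0, -0.4, -1.2]
finger_gap: 0.01
finger_force: 30.0
```

```bash
python3 -c "
from h import *
st()"
```

```text
t 15.63 pos [0.4501 0.1154 0.1238] yaw_y 0.515 F [ 0.  -0.4 -1.2] gap 0.01 ff 30.0
```

Request:
move_arm:
  deltas: [1,0,0,-0.3,0,1,0,0,0,0,0.5,0,0,0,0,0.5,0,0,0,0,0.5,0,0,0,0,0.5,0,0,0,0,0.5,0,0,2,0,0.5,0,0,2,0,0.5,0,0,3,0,0.5,0,0,3,0,0.5,0,0,3,0,0.5,0.2,-1,0,-0.053]

```text
t: 16.63
ee_pos: [0.454, 0.109, 0.2554]
orientation: [0.525, 0.851, 0.005, 0.002]
wrist_force: [0.3, 1.3, 0.3]
finger_gap: 0.0439
finger_force: 0.0
```

Request:
move_arm:
  deltas: [0.5,0.5,-3,0,-0.06,0.5,0.5,-3,0,-0.06,0.5,0.5,-3,0,-0.06,0.5,0.5,-3,0,-0.06,0.5,0.5,-3,0,-0.06,0.5,0.5,-3,0,-0.06,0.5,0.5,-3,0,-0.06,0.5,0.5,-3,0,-0.06,0.5,0.5,-3,-1,-0.06,0.5,0.5,-3,-2,-0.06,0.5,0.15,-3.3,-2,0,0.5,0,0,-2,0]

```text
t: 17.63
ee_pos: [0.502, -0.2364, 0.1787]
orientation: [0.758, 0.653, -0.002, 0.002]
wrist_force: [-0.4, -0.8, 0.3]
finger_gap: 0.0442
finger_force: 0.0
```

Request:
move_arm:
  deltas: [0.5,0,0,0,0,0.5,0,0,0,0]

```text
t: 17.8
ee_pos: [0.5024, -0.2267, 0.1797]
orientation: [0.754, 0.657, -0.0, -0.002]
wrist_force: [0.6, 0.6, -0.1]
finger_gap: 0.0444
finger_force: 0.0
```

```bash
python3 -c "
from h import *
st(); p=manip.capture('side'); print(tote(p)); W=cloud(p);z=W[...,2]
m=cm(p['img'],'green')&(W[...,0]<.55)&(W[...,1]>0); print(rect(W,big(m)))
m=cm(p['img'],'orange')&(W[...,1]<-.15); print(rect(W,big(m&(z>.095)&(z<.116))))
"
```

```text
t 17.8 pos [ 0.5024 -0.2267  0.1797] yaw_y -0.137 F [ 0.6  0.6 -0.1] gap 0.0444 ff 0.0
(array([435.6, 163.4]), array([149.8, 125.3]), -60.1, 48.2, 426)
(array([451.7, 134.7]), array([87.5,  4.2]), 31.5, 94.2, 111)
(array([ 514.2, -226.6]), array([91.5, 30.7]), -8.4, 107.7, 391)
```

Request:
move_arm:
  deltas: [0.5,0.1,-0.1,-1.6,0,0.5,0,0,-1.8,0,0.5,0,0,-1.6,0,0.5,0,0,-0.6,0,0.5,0,0,0,0,1,0,0,0,0,1,0,0,0,0,1,0,0,0,0,1,0,0,0,0,1,0,0,0,0,1,0,0,0,0,1,0,0,0,0]

```text
t: 18.85
ee_pos: [0.5042, -0.2285, 0.1247]
orientation: [0.754, 0.657, -0.0, -0.0]
wrist_force: [-1.9, -0.7, -0.1]
finger_gap: 0.01
finger_force: 30.0
```

Request:
move_arm:
  deltas: [1,0,0,0.5,0,1,0,0,1,0,1,0,0,2,0,1,0,0,2,0,1,0,0,2,0,1,0,0,3,0,1,0,0,3,0,1,0,0,0,0]

```text
t: 19.52
ee_pos: [0.5077, -0.2287, 0.2659]
orientation: [0.754, 0.657, 0.003, 0.005]
wrist_force: [0.0, -0.5, -1.2]
finger_gap: 0.0098
finger_force: 30.0
```

Request:
move_arm:
  deltas: [1,-0.65,3.2,0,0.0544,1,-0.65,3.2,0,0.0544,1,-0.65,3.2,0,0.0544,1,-0.65,3.2,0,0.0544,1,-0.65,3.2,0,0.0544,1,-0.65,3.2,0,0.0544,1,-0.65,3.2,0,0.0544,1,-0.65,3.2,0,0.0544,1,-0.65,3.2,0,0.0544,1,-0.65,3.2,0,0.0544,1,-0.65,3.2,0,0.0544,1,-0.65,3.2,0,0.0544]

```text
t: 20.52
ee_pos: [0.4257, 0.1569, 0.26]
orientation: [0.502, 0.865, 0.0, 0.0]
wrist_force: [0.6, 0.3, -0.5]
finger_gap: 0.01
finger_force: 30.0
```

Request:
move_arm:
  deltas: [1,0,0,0,0,1,0,0,0,0,1,0,0,0,0]

```text
t: 20.77
ee_pos: [0.4262, 0.1548, 0.2596]
orientation: [0.504, 0.864, -0.001, 0.0]
wrist_force: [-0.0, -0.4, -0.0]
finger_gap: 0.0097
finger_force: 30.0
```

```bash
python3 - <<'E'
from h import *
st(); b=manip.capture('side');w=wrist(); a=manip.capture('scene')
for p in(a,b,w): print(tote(p))
save(w,'w4')
W=cloud(w);z=W[...,2];m=cm(w['img'],'orange')&(z>.2)
if m.sum(): print(rect(W,m))
m=cm(w['img'],'green')&(z>.05)&(W[...,0]<.55); print('g cap',rect(W,big(m&(z<.11))))
E
```

```text
t 20.77 pos [0.4262 0.1548 0.2596] yaw_y 0.515 F [-0.  -0.4 -0. ] gap 0.0097 ff 30.0
(array([436.3, 164.1]), array([153.2, 124.9]), -60.2, 49.9, 586)
(array([435.9, 163.2]), array([150.3, 125.6]), -60.2, 48.4, 376)
(array([421.9, 187.4]), array([124.7,  91.4]), 30.2, 50.5, 1320)
(array([425.8, 167.9]), array([103.8,  37.6]), 29.2, 246.0, 12269)
g cap (array([0., 0.]), array([0., 0.]), 0.0, nan, 0)
  return _methods._mean(a, axis=axis, dtype=dtype,
  ret = ret.dtype.type(ret / rcount)
```

View pics/w4.png

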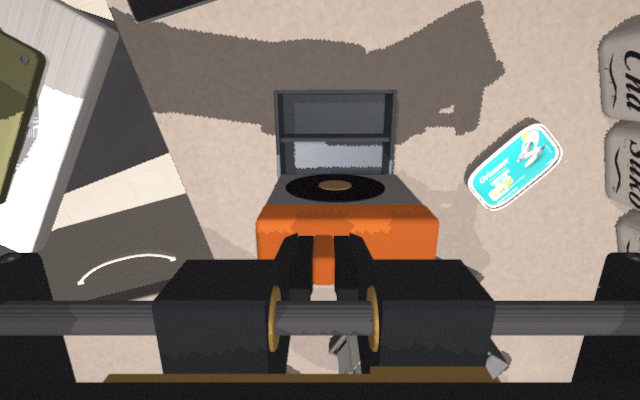

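The orange cassette is held square over the middle slot, with the free slot behind it at (335,110). Lowering.

Request:
move_arm:
  deltas: [1,-0.05,0.25,-2,0,1,0,0,-2.5,0,1,0,0,-2.5,0,1,0,0,-2,0,1,0,0,-2,0,1,0,0,-1.5,0,1,0,0,-0.7,0,1,0,0,-0.5,0,1,0,0,-0.3,0,1,0,0,0,0]

```text
t: 21.75
ee_pos: [0.4262, 0.1579, 0.1197]
orientation: [0.504, 0.864, 0.0, 0.0]
wrist_force: [-0.4, 0.2, -0.5]
finger_gap: 0.0095
finger_force: 30.0
```

```bash
python3 -c "
from h import *
st()"
```

```text
t 21.75 pos [0.4262 0.1579 0.1197] yaw_y 0.515 F [-0.4  0.2 -0.5] gap 0.0095 ff 30.0
```

Request:
move_arm:
  deltas: [1,0,0,-0.2,0,1,0,0,0,0,0.5,0,0,0,0,0.5,0,0,0,0,0.5,0,0,0,0,0.5,0,0,0,0,0.5,0,0,2,0,0.5,0,0,3,0,0.5,0,0,3.5,0,0.5,0,0,3.5,0,0.5,0,0,3,0,0.5,0,0,3,0]

```text
t: 22.75
ee_pos: [0.4255, 0.158, 0.2994]
orientation: [0.503, 0.864, 0.0, -0.0]
wrist_force: [1.3, -0.3, -0.4]
finger_gap: 0.0442
finger_force: 0.0
```

Request:
move_arm:
  deltas: [0.5,1.8,-2.2,0,-0.0583,0.5,1.8,-2.2,0,-0.0583,0.5,1.8,-2.2,0,-0.0583,0.5,1.8,-2.2,0,-0.0583,0.5,1.8,-2.2,0,-0.0583,0.5,1.8,-2.2,0,-0.0583,0.5,1.8,-2.2,0,-0.0583,0.5,1.8,-2.2,0,-0.0583,0.5,1.8,-2.2,0,-0.0583,0.5,1.8,-2.2,0,-0.0583,0.5,0,0,0,0,0.5,0,0,0,0]

```text
t: 23.75
ee_pos: [0.606, -0.0636, 0.2969]
orientation: [0.732, 0.682, -0.0, -0.0]
wrist_force: [0.5, 0.3, 0.3]
finger_gap: 0.0443
finger_force: 0.0
```

```bash
cat >> h.py <<'E'
def caps(p,cols,zr,sel,tz):
    W=cloud(p);z=W[...,2]
    for c in cols:
        m=cm(p['img'],c)&sel(W)
        try: print(c,'cap',rect(W,big(m&(z>zr[0])&(z<zr[1]))),'tab',rect(W,big(m&(z>tz[0])&(z<tz[1]))))
        except Exception as e: print(c,'none')
E
python3 - <<'E'
from h import *
st(); w=wrist(); save(w,'w5')
caps(w,['orange','green','red','blue','yellow'],(.095,.115),lambda W:(W[...,0]>.5)&(W[...,1]<.12),(.12,.14))
b=manip.capture('side'); print(tote(b))
caps(b,['orange','green'],(.09,.112),lambda W:(W[...,0]<.55)&(W[...,1]>.05),(.116,.14))
E
```

```text
t 23.75 pos [ 0.606  -0.0636  0.2969] yaw_y -0.07 F [0.5 0.3 0.3] gap 0.0443 ff 0.0
orange cap (array([623.7,  66.4]), array([79.6, 32.5]), -3.5, 106.9, 3042) tab (array([617.9,  65.7]), array([13.8, 10.2]), 85.5, 130.6, 242)
green cap (array([620.9,  34.4]), array([78.5, 29.6]), -3.3, 106.9, 2575) tab (array([615.7,  34.3]), array([13.6, 10.5]), 86.2, 130.8, 198)
red cap (array([618.9,   3.1]), array([79.4, 29.6]), -3.3, 106.8, 2426) tab (array([613.5,   3. ]), array([13.8,  8.9]), 86.1, 130.7, 178)
blue cap (array([617., -28.]), array([79.3, 28.8]), -3.9, 106.8, 2227) tab (array([611.4, -28.3]), array([14.1,  9.3]), 86.2, 130.5, 175)
yellow cap (array([615. , -59.7]), array([78.6, 29.5]), -3.8, 106.8, 2100) tab (array([609.3, -59.7]), array([14.4,  9.7]), 85.5, 130.4, 174)
(array([435.2, 162.7]), array([150.8, 124.9]), -60.6, 48.2, 372)
orange cap (array([435.8, 165.5]), array([91.2, 31. ]), 29.4, 102.5, 599) tab (array([425.6, 160.2]), array([13.6, 10.2]), -59.8, 126.3, 37)
green cap (array([458.2, 123.3]), array([88. , 28.1]), 30.1, 102.1, 257) tab (array([446.8, 122.5]), array([9.2, 1.9]), 36.3, 118.2, 8)
```

View pics/w5.png

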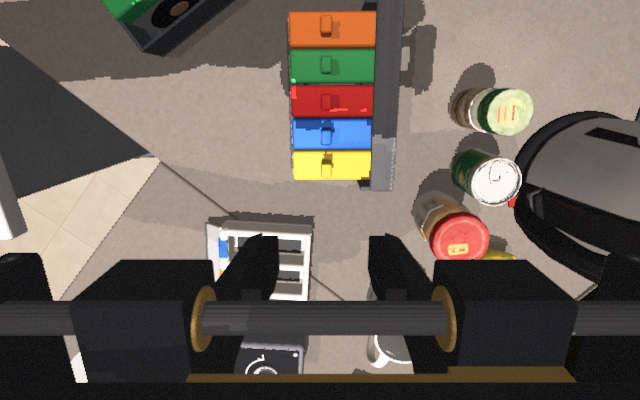

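Request:
move_arm:
  deltas: [0.66,0.3,3.2,0,0,0.66,0.3,3.2,0,0,0.66,0.3,3.2,-1,0,0.66,0.3,3.3,-2,0,0.66,0,0,-3,0,0.66,0,0,-3,0,0.66,0,0,-2.7,0,0.66,0,0,-1.5,0,0.66,0,0,0,0,0.66,0,0,0,0]
  squeeze: 12

```text
t: 24.68
ee_pos: [0.6169, 0.0683, 0.1656]
orientation: [0.73, 0.684, -0.0, -0.001]
wrist_force: [0.0, 0.1, 1.1]
finger_gap: 0.0299
finger_force: 0.0
```

```bash
python3 - <<'E'
from h import *
st()
b=manip.capture('side'); W=cloud(b); m=(W[...,0]>.64)&(W[...,0]<.69)&(W[...,1]>-.08)&(W[...,1]<.02)
print(np.nanpercentile(W[m][:,2],[50,90,99]))
E
```

```text
t 24.68 pos [0.6169 0.0683 0.1656] yaw_y -0.065 F [0.  0.1 1.1] gap 0.0299 ff 0.0
[0.12018728 0.12645399 0.12823092]
```

Request:
move_arm:
  deltas: [0.66,0.1,-0.25,-1.5,0,0.66,0,0,-1.6,0,0.66,0,0,-1.1,0,0.66,0,0,0,0,1,0,0,0,0,1,0,0,0,0,1,0,0,0,0,1,0,0,0,0,1,0,0,0,0]

```text
t: 25.48
ee_pos: [0.6189, 0.0646, 0.1241]
orientation: [0.731, 0.683, 0.0, 0.0]
wrist_force: [-0.9, -0.6, 1.8]
finger_gap: 0.01
finger_force: 12.0
```

Request:
move_arm:
  deltas: [1,-0.5,0,0,0,1,-0.5,0,0.1,0,1,-0.5,0,0.1,0,1,-0.5,0.05,0.1,0,1,-0.5,0.05,0.1,0,1,-0.5,0.1,0.1,0,1,0,0,0,0,1,0,0,0,0]

```text
t: 26.15
ee_pos: [0.5894, 0.0668, 0.1295]
orientation: [0.73, 0.683, 0.001, 0.001]
wrist_force: [3.5, -1.0, 6.0]
finger_gap: 0.0126
finger_force: 13.1
```

```bash
python3 - <<'E'
from h import *
st(); w=wrist(); save(w,'w6')
E
```

```text
t 26.15 pos [0.5894 0.0668 0.1295] yaw_y -0.067 F [ 3.5 -1.   6. ] gap 0.0126 ff 13.1
```

View pics/w6.png

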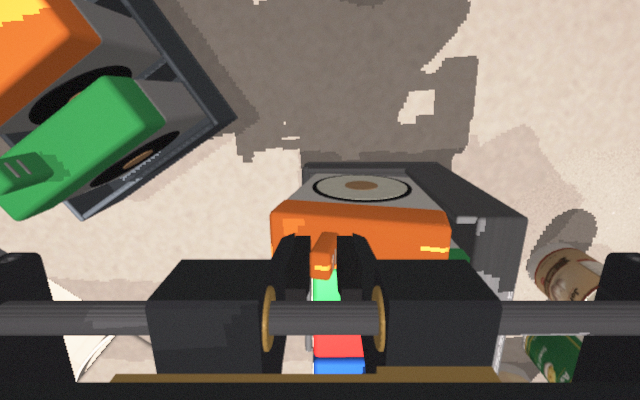

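Orange is tipped: the tab leans in the pads at (322,255). I lift it straight up, clear of the lip.

Request:
move_arm:
  deltas: [1,-0.2,0,0.2,0,1,0,0,0.6,0,1,0,0,0.8,0,1,0,0,0.8,0,1,0,0,0.8,0,1,0,0,0,0]
  squeeze: 15

```text
t: 26.7
ee_pos: [0.5863, 0.0669, 0.1621]
orientation: [0.73, 0.683, 0.0, -0.0]
wrist_force: [-0.3, -0.3, -1.2]
finger_gap: 0.0096
finger_force: 15.0
```

```bash
python3 - <<'E'
from h import *
st(); w=wrist()
caps(w,['orange'],(.12,.153),lambda W:(W[...,0]>.5)&(W[...,1]<.12),(.153,.2))
E
```

```text
t 26.7 pos [0.5863 0.0669 0.1621] yaw_y -0.067 F [-0.3 -0.3 -1.2] gap 0.0096 ff 15.0
orange cap (array([598.7,  69.5]), array([92.2, 26.6]), -3.5, 141.5, 7424) tab (array([587. ,  68.7]), array([15.7, 10. ]), 86.7, 165.4, 824)
```

Request:
move_arm:
  deltas: [1,0,0,2,0,1,0,0,3,0,1,0,0,3,0,1,0,0,3,0,1,0,0,0,0,1,-0.3,-1.6,0,0,1,-1,-3,0,-0.01,1,-1,-3,0,-0.01,1,-1,-3,0,-0.01,1,-1,-3,0,-0.01,1,-1,-3,0,-0.01,1,-1,-3,0,-0.01]
  squeeze: 30

```text
t: 27.75
ee_pos: [0.522, -0.1306, 0.2697]
orientation: [0.751, 0.661, -0.001, -0.001]
wrist_force: [-0.0, -0.0, -0.9]
finger_gap: 0.0095
finger_force: 30.0
```

Request:
move_arm:
  deltas: [1,-1,-3,0,-0.01,1,-0.7,-3,0,0,1,-0.3,-2.5,0,0,1,0,-1.5,0,0,1,0,0,0,0,1,0,0,0,0,1,0,0,0,0]

```text
t: 28.33
ee_pos: [0.5036, -0.2276, 0.2702]
orientation: [0.753, 0.658, 0.0, -0.001]
wrist_force: [0.1, 0.4, -2.0]
finger_gap: 0.0095
finger_force: 30.0
```

```bash
cat >> h.py <<'E'
def held(col):
    w=wrist(); s=manip.read_state(); z0=s['ee_pos'][2]-.02
    caps(w,[col],(z0-.015,z0+.004),lambda W:(abs(W[...,0]-s['ee_pos'][0])<.1)&(abs(W[...,1]-s['ee_pos'][1])<.1),(z0+.012,z0+.05))
    return w
E
python3 - <<'E'
from h import *
st(); w=held('orange'); print(tote(manip.capture('side')))
E
```

```text
t 28.33 pos [ 0.5036 -0.2276  0.2702] yaw_y -0.135 F [ 0.1  0.4 -2. ] gap 0.0095 ff 30.0
orange cap (array([ 516. , -225.6]), array([92. , 26.2]), -8.2, 249.7, 7087) tab (array([ 504.4, -225.9]), array([14.6,  9.7]), 82.1, 273.6, 768)
(array([435.5, 163.3]), array([150. , 124.9]), -60.5, 48.2, 375)
```

Request:
move_arm:
  deltas: [1,-0.08,-0.18,-2,0,1,0,0,-2.5,0,1,0,0,-2.5,0,1,0,0,-2,0,1,0,0,-1,0,1,0,0,-0.6,0,1,0,0,-0.6,0,1,0,0,0,0]

```text
t: 29.1
ee_pos: [0.5033, -0.2308, 0.1585]
orientation: [0.754, 0.657, 0.0, -0.0]
wrist_force: [-0.0, -0.4, -1.6]
finger_gap: 0.0097
finger_force: 30.0
```

Request:
move_arm:
  deltas: [1,0,0,-0.7,0,1,0,0,-0.7,0,1,0,0,-0.7,0,1,0,0,-0.6,0,1,0,0,0,0]

```text
t: 29.52
ee_pos: [0.5028, -0.2313, 0.131]
orientation: [0.754, 0.657, -0.0, -0.0]
wrist_force: [-1.1, -1.0, -1.1]
finger_gap: 0.0097
finger_force: 30.0
```

Request:
move_arm:
  deltas: [1,0,0,-0.1,0,1,0,0,0,0,0.66,0,0,0,0,0.66,0,0,0,0,0.66,0,0,0,0,0.66,0,0,1,0,0.66,0,0,2,0,0.66,0,0,3,0,0.66,0,0,3.5,0,0.66,0,0,3.5,0,0.66,0.3,1,0,0.01,0.66,0.6,2,0,0.01]
  squeeze: 12

```text
t: 30.52
ee_pos: [0.5127, -0.2041, 0.2633]
orientation: [0.749, 0.662, 0.0, 0.003]
wrist_force: [0.1, -0.7, -0.3]
finger_gap: 0.0299
finger_force: 0.0
```

Request:
move_arm:
  deltas: [0.66,1.2,3,0,0.01,0.66,1.2,3,0,0.01,0.66,1.3,3,0,0.01,0.66,1.3,3,0,0.01,0.66,1.3,3,0,0.01,0.66,1.3,3,-1,0,0.66,1.3,3,-2,0,0.66,1.3,2.5,-2,0,0.66,0.2,0,-2,0,0.66,0,0,-2,0,0.66,0,0,-1,0,0.66,0,0,0,0]

```text
t: 31.52
ee_pos: [0.6144, 0.0333, 0.1585]
orientation: [0.73, 0.683, -0.002, -0.001]
wrist_force: [-0.8, 0.6, -0.2]
finger_gap: 0.0299
finger_force: 0.0
```

Request:
move_arm:
  deltas: [0.66,0,0,0,0,0.66,0,0,0,0]

```text
t: 31.68
ee_pos: [0.6167, 0.0336, 0.162]
orientation: [0.731, 0.683, 0.001, 0.001]
wrist_force: [1.4, 1.0, -0.2]
finger_gap: 0.03
finger_force: 0.0
```

```bash
python3 - <<'E'
from h import *
st()
b=manip.capture('side')
caps(b,['orange'],(.095,.117),lambda W:(W[...,1]<-.13),(.12,.145))
caps(b,['green','red','blue','yellow'],(.095,.112),lambda W:(W[...,1]>-.1)&(W[...,0]>.54),(.118,.14))
E
```

```text
t 31.68 pos [0.6167 0.0336 0.162 ] yaw_y -0.068 F [ 1.4  1.  -0.2] gap 0.03 ff 0.0
orange cap (array([ 513.9, -229.7]), array([91.8, 30.9]), -7.7, 107.8, 385) tab (array([ 503.2, -227.9]), array([12.6, 10.1]), 81.1, 130.8, 29)
green cap (array([588.8,  38.2]), array([28.5, 17.1]), 88.9, 103.5, 68) tab (array([0., 0.]), array([0., 0.]), 0.0, nan, 0)
red cap (array([588.3,   4.9]), array([31.4, 21.2]), 87.5, 103.5, 87) tab (array([0., 0.]), array([0., 0.]), 0.0, nan, 0)
blue cap (array([620.2, -27.7]), array([87. , 28.9]), -4.4, 104.5, 189) tab (array([610.7, -29.7]), array([8.4, 7.7]), 4.2, 128.0, 14)
yellow cap (array([619.5, -58.8]), array([89.4, 29.9]), -4.2, 104.1, 324) tab (array([608.8, -58.2]), array([13.8, 10.9]), -89.7, 127.2, 29)
  return _methods._mean(a, axis=axis, dtype=dtype,
  ret = ret.dtype.type(ret / rcount)
```

Fresh orange is fully down, with the same cap height as the spent one had. Next, green by the same sequence.

Request:
move_arm:
  deltas: [0.66,-0.1,0.1,-1.5,0,0.66,0,0,-1.5,0,0.66,0,0,-0.8,0,0.66,0,0,0,0,1,0,0,0,0,1,0,0,0,0,1,0,0,0,0,1,0,0,0,0,1,0,0,0,0]

```text
t: 32.48
ee_pos: [0.6153, 0.0349, 0.1234]
orientation: [0.731, 0.683, 0.0, 0.0]
wrist_force: [-0.9, 0.0, 3.5]
finger_gap: 0.0099
finger_force: 12.0
```

Request:
move_arm:
  deltas: [1,-0.5,0,0,0,1,-0.5,0,0.1,0,1,-0.5,0.05,0.1,0,1,-0.5,0.05,0.1,0,1,-0.5,0.05,0.1,0,1,-0.5,0.05,0.1,0,1,-0.2,0,0,0,1,0,0,0,0,1,0,0,0,0]

```text
t: 33.23
ee_pos: [0.5849, 0.0372, 0.1292]
orientation: [0.73, 0.683, 0.002, 0.001]
wrist_force: [4.3, -0.1, 7.9]
finger_gap: 0.0127
finger_force: 13.5
```

```bash
python3 - <<'E'
from h import *
st()
E
```

```text
t 33.23 pos [0.5849 0.0372 0.1292] yaw_y -0.067 F [ 4.3 -0.1  7.9] gap 0.0127 ff 13.5
```

Request:
move_arm:
  deltas: [1,0,0,0.4,0,1,0,0,0.6,0,1,0,0,0.8,0,1,0,0,0.8,0,1,0,0,0.8,0,1,0,0,0,0]
  squeeze: 15

```text
t: 33.73
ee_pos: [0.5824, 0.037, 0.163]
orientation: [0.73, 0.683, -0.0, -0.0]
wrist_force: [-0.3, -0.1, -2.0]
finger_gap: 0.0096
finger_force: 15.0
```

```bash
python3 - <<'E'
from h import *
st(); w=held('green')
caps(w,['red','blue'],(.095,.115),lambda W:(W[...,0]>.5)&(W[...,1]<.12),(.12,.14))
E
```

```text
t 33.73 pos [0.5824 0.037  0.163 ] yaw_y -0.067 F [-0.3 -0.1 -2. ] gap 0.0096 ff 15.0
green cap (array([594.7,  39. ]), array([90.7, 24.8]), -3.6, 142.9, 6688) tab (array([583. ,  37.5]), array([13.6,  9.7]), 86.8, 166.6, 744)
red cap (array([659.6,   9.4]), array([16.2, 13. ]), -5.3, 106.4, 479) tab (array([656.6,  22.3]), array([0., 0.]), 0.0, 126.1, 1)
blue cap (array([583. , -17.2]), array([13.1,  9.3]), -86.6, 106.4, 241) tab (array([0., 0.]), array([0., 0.]), 0.0, nan, 0)
  return _methods._mean(a, axis=axis, dtype=dtype,
  ret = ret.dtype.type(ret / rcount)
```

Request:
move_arm:
  deltas: [1,0,0,3,0,1,0,0,3,0,1,0,0,3,0,1,0,0,3,0,1,0,0,0,0,1,-0.3,-1.6,0,0,1,-1,-3,0,-0.01,1,-1,-3,0,-0.01,1,-1,-3,0,-0.01,1,-1,-3,0,-0.01,1,-1,-3,0,-0.01,1,-1,-3,0,-0.01]
  squeeze: 30

```text
t: 34.78
ee_pos: [0.5181, -0.1604, 0.2806]
orientation: [0.751, 0.661, -0.001, -0.001]
wrist_force: [0.5, -0.1, -1.4]
finger_gap: 0.0096
finger_force: 30.0
```

Request:
move_arm:
  deltas: [1,-1,-3,0,-0.01,1,-0.9,-3,0,0,1,-0.3,-3,0,0,1,0,-2.5,0,0,1,0,0,0,0,1,0,0,0,0,1,0,0,0,0]

```text
t: 35.37
ee_pos: [0.4975, -0.2729, 0.2809]
orientation: [0.754, 0.657, 0.0, -0.001]
wrist_force: [0.5, 0.5, -2.7]
finger_gap: 0.0096
finger_force: 30.0
```

```bash
python3 - <<'E'
from h import *
st(); w=held('green'); print(tote(manip.capture('side')))
E
```

```text
t 35.37 pos [ 0.4975 -0.2729  0.2809] yaw_y -0.136 F [ 0.5  0.5 -2.7] gap 0.0096 ff 30.0
green cap (array([ 510.2, -271.8]), array([91. , 25.2]), -8.1, 260.7, 6724) tab (array([ 498. , -272.5]), array([13.7,  9.2]), 81.5, 284.6, 728)
(array([435.5, 162.9]), array([150.1, 125.1]), -60.6, 48.4, 361)
```

Request:
move_arm:
  deltas: [1,-0.13,-0.14,-2.5,0,1,0,0,-2.5,0,1,0,0,-2.5,0,1,0,0,-2.3,0,1,0,0,-1.2,0,1,0,0,-0.6,0,1,0,0,-0.6,0,1,0,0,0,0]

```text
t: 36.13
ee_pos: [0.4969, -0.2748, 0.1592]
orientation: [0.754, 0.657, 0.0, -0.0]
wrist_force: [-0.5, 0.5, -1.5]
finger_gap: 0.0097
finger_force: 30.0
```

Request:
move_arm:
  deltas: [1,0,0,-0.7,0,1,0,0,-0.7,0,1,0,0,-0.7,0,1,0,0,-0.6,0,1,0,0,0,0]

```text
t: 36.55
ee_pos: [0.496, -0.2755, 0.1314]
orientation: [0.754, 0.657, -0.0, -0.001]
wrist_force: [-0.3, -0.2, -1.7]
finger_gap: 0.0096
finger_force: 30.0
```

Request:
move_arm:
  deltas: [1,0,0,-0.13,0,1,0,0,0,0,0.66,0,0,0,0,0.66,0,0,0,0,0.66,0,0,0,0,0.66,0,0,1,0,0.66,0,0,2,0,0.66,0,0,3,0,0.66,0,0,3.5,0,0.66,0,0,3.5,0,0.66,0.5,1,0,0.01,0.66,1,2,0,0.01]
  squeeze: 12

```text
t: 37.55
ee_pos: [0.5119, -0.2488, 0.2642]
orientation: [0.749, 0.662, 0.0, 0.003]
wrist_force: [0.7, -0.3, -1.5]
finger_gap: 0.0301
finger_force: 0.0
```

Request:
move_arm:
  deltas: [0.66,1.2,2.7,0,0.01,0.66,1.2,2.7,0,0.01,0.66,1.3,2.7,0,0.01,0.66,1.3,2.7,0,0.01,0.66,1.3,2.7,0,0.01,0.66,1.3,2.7,-1,0,0.66,1.3,2.7,-2,0,0.66,1.1,2.8,-2,0,0.66,0,0,-2,0,0.66,0,0,-2,0,0.66,0,0,-1,0,0.66,0,0,0,0]

```text
t: 38.55
ee_pos: [0.6102, -0.0289, 0.1594]
orientation: [0.73, 0.683, -0.002, -0.001]
wrist_force: [-0.0, 0.1, 0.1]
finger_gap: 0.0299
finger_force: 0.0
```

Request:
move_arm:
  deltas: [0.66,0,0,0,0,0.66,0,0,0,0,0.66,0,0,0,0]

```text
t: 38.8
ee_pos: [0.6126, -0.0289, 0.1628]
orientation: [0.731, 0.683, 0.001, 0.001]
wrist_force: [0.3, -0.0, -0.2]
finger_gap: 0.0299
finger_force: 0.0
```

```bash
python3 - <<'E'
from h import *
st()
b=manip.capture('side'); save(b,'b7')
caps(b,['orange','green'],(.095,.117),lambda W:(W[...,1]<-.13),(.12,.145))
caps(b,['red','blue','yellow'],(.09,.112),lambda W:(W[...,1]>-.1)&(W[...,0]>.54),(.118,.14))
E
```

```text
t 38.8 pos [ 0.6126 -0.0289  0.1628] yaw_y -0.068 F [ 0.3 -0.  -0.2] gap 0.0299 ff 0.0
orange cap (array([ 513.9, -230. ]), array([90.2, 31.4]), -7.4, 107.6, 385) tab (array([ 502.6, -228.3]), array([14.1, 10.4]), 74.4, 130.5, 31)
green cap (array([ 506.3, -275.1]), array([87. , 30.5]), -7.6, 105.9, 146) tab (array([ 495. , -270.9]), array([13.1,  7.1]), 34.3, 128.7, 15)
red cap (array([624. ,   3.8]), array([91.5, 29.8]), -3.7, 104.1, 373) tab (array([612.1,   4.1]), array([13.6,  9.2]), 82.7, 127.2, 29)
blue cap (array([620.6, -26.3]), array([88.4, 28.9]), -2.1, 103.7, 152) tab (array([0., 0.]), array([0., 0.]), 0.0, nan, 0)
yellow cap (array([582.4, -55.7]), array([26.8, 18.4]), 82.5, 103.6, 71) tab (array([0., 0.]), array([0., 0.]), 0.0, nan, 0)
  return _methods._mean(a, axis=axis, dtype=dtype,
  ret = ret.dtype.type(ret / rcount)
```

View pics/b7.png

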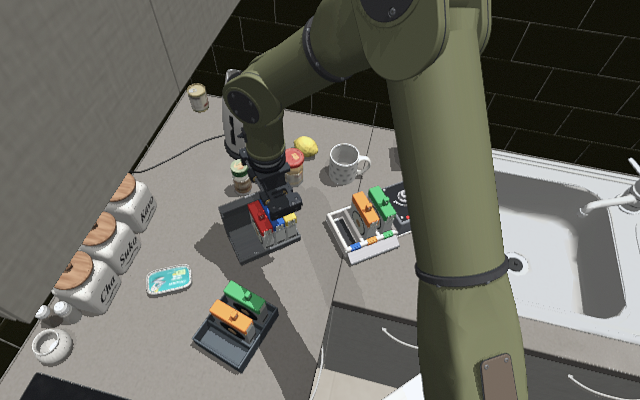

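Both fresh cassettes stand in the bays at (362,208) and (381,203), and both spent ones stand in the tote at (232,318) and (243,295). Now blue.

Request:
move_arm:
  deltas: [0.66,-0.1,0.05,-1.5,0,0.66,0,0,-1.5,0,0.66,0,0,-0.85,0,0.66,0,0,0,0,1,0,0,0,0,1,0,0,0,0,1,0,0,0,0,1,0,0,0,0,1,0,0,0,0]

```text
t: 39.6
ee_pos: [0.6111, -0.028, 0.1236]
orientation: [0.731, 0.683, 0.0, 0.0]
wrist_force: [-0.8, -0.0, 2.3]
finger_gap: 0.0097
finger_force: 12.0
```

Request:
move_arm:
  deltas: [1,-0.5,0,0,0,1,-0.5,0,0.1,0,1,-0.5,0.05,0.1,0,1,-0.5,0.05,0.1,0,1,-0.5,0.05,0.1,0,1,-0.5,0.05,0.1,0,1,-0.2,0,0,0,1,0,0,0,0,1,0,0,0,0]

```text
t: 40.35
ee_pos: [0.5806, -0.0258, 0.1294]
orientation: [0.731, 0.683, 0.002, 0.002]
wrist_force: [4.0, -0.4, 6.7]
finger_gap: 0.0126
finger_force: 13.5
```

```bash
python3 - <<'E'
from h import *
st()
E
```

```text
t 40.35 pos [ 0.5806 -0.0258  0.1294] yaw_y -0.067 F [ 4.  -0.4  6.7] gap 0.0126 ff 13.5
```

Request:
move_arm:
  deltas: [1,0,0,0.4,0,1,0,0,0.6,0,1,0,0,0.8,0,1,0,0,0.8,0,1,0,0,0.8,0,1,0,0,0,0]
  squeeze: 15

```text
t: 40.85
ee_pos: [0.5781, -0.0261, 0.1632]
orientation: [0.731, 0.683, -0.0, -0.0]
wrist_force: [0.1, 0.0, -1.4]
finger_gap: 0.01
finger_force: 15.0
```

```bash
python3 - <<'E' 2>/dev/null
from h import *
st(); w=held('blue')
E
```

```text
t 40.85 pos [ 0.5781 -0.0261  0.1632] yaw_y -0.067 F [ 0.1  0.  -1.4] gap 0.01 ff 15.0
blue cap (array([590.4, -24. ]), array([90.9, 25.1]), -4.0, 142.8, 6821) tab (array([578.7, -25.4]), array([13.2,  9.7]), 86.6, 166.6, 774)
```

Request:
move_arm:
  deltas: [1,0,0,3,0,1,0,0,3,0,1,0,0,3,0,1,0,0,2.5,0,1,0,0,0,0,1,-1,-2,0,-0.01,1,-1,-2.6,0,-0.01,1,-1,-2.6,0,-0.01,1,-1,-2.6,0,-0.01,1,-1,-2.6,0,-0.01,1,-1,-2.6,0,-0.01,1,-0.8,-0.8,0,-0.01]
  squeeze: 30

```text
t: 41.9
ee_pos: [0.5078, -0.1892, 0.275]
orientation: [0.756, 0.654, -0.003, -0.001]
wrist_force: [-0.3, -0.9, -2.2]
finger_gap: 0.0097
finger_force: 30.0
```

Request:
move_arm:
  deltas: [1,0,0,0,0,1,0,0,0,0,1,0,0,0,0,1,0,0,0,0]

```text
t: 42.23
ee_pos: [0.5116, -0.1818, 0.2769]
orientation: [0.753, 0.658, 0.001, -0.0]
wrist_force: [0.5, -0.5, -0.9]
finger_gap: 0.0096
finger_force: 30.0
```

```bash
python3 - <<'E' 2>/dev/null
from h import *
st(); w=held('blue')
caps(w,['orange'],(.1,.117),lambda W:(W[...,1]<-.13),(.12,.145))
E
```

```text
t 42.23 pos [ 0.5116 -0.1818  0.2769] yaw_y -0.134 F [ 0.5 -0.5 -0.9] gap 0.0096 ff 30.0
blue cap (array([ 524.2, -180.5]), array([91.1, 25.1]), -7.7, 256.5, 6790) tab (array([ 512.1, -181.7]), array([14.5,  9.5]), 81.6, 280.3, 747)
orange cap (array([ 757.6, -163.3]), array([7.4, 3.5]), 20.8, 101.0, 13) tab (array([0., 0.]), array([0., 0.]), 0.0, nan, 0)
```

Request:
move_arm:
  deltas: [1,-0.2,-0.07,-2.5,0,1,0,0,-2.5,0,1,0,0,-2.5,0,1,0,0,-2,0,1,0,0,-1.1,0,1,0,0,-0.6,0,1,0,0,-0.6,0,1,0,0,0,0]

```text
t: 42.95
ee_pos: [0.509, -0.1844, 0.1586]
orientation: [0.754, 0.657, 0.0, -0.0]
wrist_force: [0.3, 0.9, -1.4]
finger_gap: 0.0099
finger_force: 30.0
```

Request:
move_arm:
  deltas: [1,0,0,-0.7,0,1,0,0,-0.7,0,1,0,0,-0.7,0,1,0,0,-0.6,0,1,0,0,0,0]

```text
t: 43.37
ee_pos: [0.5085, -0.1848, 0.1311]
orientation: [0.754, 0.657, -0.0, -0.0]
wrist_force: [0.6, -0.3, -1.1]
finger_gap: 0.0097
finger_force: 30.0
```

Request:
move_arm:
  deltas: [1,0,0.1,-0.1,0,1,0,0,0,0,0.66,0,0,0,0,0.66,0,0,0,0,0.66,0,0,0,0,0.66,0,0,1,0,0.66,0,0,2,0,0.66,0,0,3,0,0.66,0,0,3.5,0,0.66,0,0,3.5,0,0.66,-2,-1.5,2,0,0.66,-2.5,-2.5,2,0]

```text
t: 44.37
ee_pos: [0.4659, -0.2209, 0.304]
orientation: [0.752, 0.66, 0.002, 0.001]
wrist_force: [-0.2, -1.5, -0.1]
finger_gap: 0.0298
finger_force: 0.0
```

Request:
move_arm:
  deltas: [0.66,-2,-3,0,0,0.66,-2,-3,0,0,0.66,-2,-3,0,0,0.66,0,0,0,0,0.66,0,0,0,0,0.66,0,0,0,0]

```text
t: 44.87
ee_pos: [0.4042, -0.3132, 0.3015]
orientation: [0.754, 0.657, 0.001, 0.0]
wrist_force: [0.0, 0.4, -0.3]
finger_gap: 0.03
finger_force: 0.0
```

```bash
python3 - <<'E' 2>/dev/null
from h import *
st(); w=wrist(); save(w,'w8')
caps(w,['blue','orange','green'],(.1,.118),lambda W:(W[...,1]<-.13)&(W[...,0]<.62),(.12,.145))
b=manip.capture('side'); save(b,'b8'); print(tote(b))
caps(b,['red','yellow'],(.09,.112),lambda W:(W[...,1]>-.1)&(W[...,0]>.54),(.118,.14))
caps(b,['orange','green'],(.09,.112),lambda W:(W[...,0]<.55)&(W[...,1]>.05),(.116,.14))
lm(b,'honey_jar','fish_tin','mug')
E
```

```text
t 44.87 pos [ 0.4042 -0.3132  0.3015] yaw_y -0.137 F [ 0.   0.4 -0.3] gap 0.03 ff 0.0
blue cap (array([ 520.1, -187.2]), array([90.9, 27.4]), -8.6, 110.9, 3139) tab (array([ 509. , -184.9]), array([13.1, 10.4]), 82.9, 134.3, 274)
orange cap (array([ 514.9, -232.1]), array([91.6, 30.3]), -7.7, 110.8, 2119) tab (array([ 503.2, -230.6]), array([13.8, 10.2]), 82.6, 134.4, 243)
green cap (array([ 508.4, -277.3]), array([90.6, 27.9]), -7.9, 110.9, 2511) tab (array([ 497. , -276.2]), array([13.9,  9.9]), 82.1, 134.5, 196)
(array([435.6, 163. ]), array([150.3, 125.1]), -60.5, 48.3, 367)
red cap (array([623.8,   3.9]), array([91.4, 30.8]), -3.0, 104.2, 379) tab (array([611.5,   4.4]), array([13.3, 10.7]), 73.6, 127.8, 28)
yellow cap (array([618. , -60.2]), array([90.2, 33.5]), -4.9, 103.2, 167) tab (array([605.7, -56.9]), array([12.5,  6.1]), 72.0, 123.6, 14)
orange cap (array([435.7, 165.7]), array([90.8, 30.8]), 29.9, 102.5, 604) tab (array([425.6, 160. ]), array([13.8, 10.1]), -60.6, 125.6, 39)
green cap (array([451.5, 134.1]), array([87.9,  4.7]), 31.2, 97.7, 83) tab (array([445.9, 122.4]), array([8.3, 1.5]), 40.2, 122.2, 8)
honey_jar [([0.7539, -0.1591, -0.0026], 0.7)]
fish_tin [([0.6211, 0.2563, -0.0015], 0.8)]
mug [([0.6859, -0.3073, -0.0028], 0.93), ([0.6192, -0.0606, 0.0064], 0.72)]
```

View pics/b8.png

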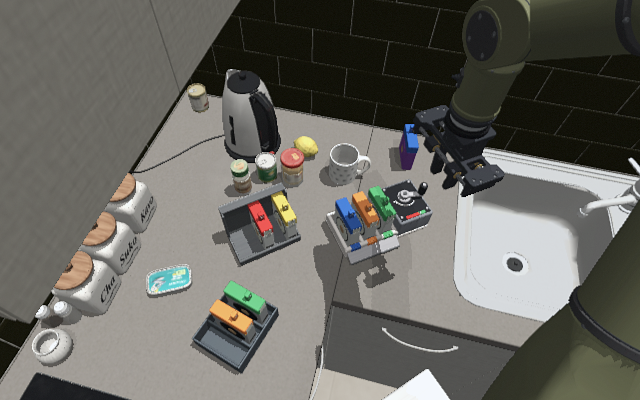

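View pics/w8.png

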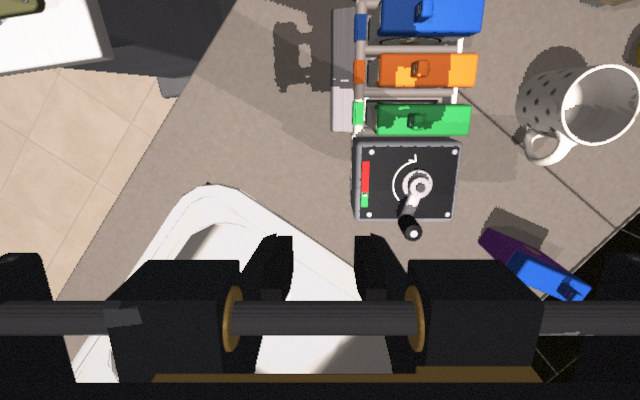

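All three fresh cassettes stand at cap height 110.9 mm, as the seated spent ones did. The spent pair is in the tote at (230,318) and (243,297), red and yellow are still in the rack, and the bystanders have not moved. Handing in.

```bash
python3 -c "
from cell import manip
print(manip.close_job())"
```

```text
the job is handed in; nothing more can be done
None
```

The job is handed in; the hand-in call gave no verdict. The crank is stopped just past let-go with the pointer in green, spent orange and green (blue was absent) are in the tote, and fresh blue, orange and green are fully down in their matching bays, with the spares, jar, tin and mug left alone.

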